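Mount a primed panel on the easel

ROBOT

A 6-joint arm with a two-finger parallel gripper is mounted at the origin on the work surface. World frame = base frame: x ahead of the robot, y to its left, z up, the work surface at z = 0. Lengths are in m, angles in degrees, forces in N, time in s.
With the tool pointing down it reaches from about 0.3 to 0.825 m from the base axis. Payload 5.4 kg.
Tool frame: the origin (TCP) lies at the very end of the fingers, on their centre line; the grasp point (between the pads) lies 19 mm behind it (env.grip_point_offset is the distance from the TCP to the grasp point, in m); z points along the fingers, y is the line along which they close (so a half turn about z gives the same grasp; the last joint's range is limited). The gripper opens to 92 mm and grips with 3 to 60 N. Pads are 20 mm wide; open, the fingers measure 128 mm over their backs; the gripper's body (75 mm by 189 mm) begins 69 mm behind the grasp point.
Start: joints at [61.988, 9.076, 91.501, -0, 79.423, -12.038], TCP at [0.158, 0.553, 0.215] pointing down, gripper open.
Joint ranges: [-166.64, 166.64], [-54.1, 131.32], [10.49, 154.53], [-73.88, 253.88], [9.74, 151.15], [-171.62, 171.62]. Speed limits (degrees/s): [147.25, 147.25, 180, 180, 180, 180].

INTERFACE

Orientations are given as a 3x3 rotation matrix whose columns are the frame's x, y, z axes.
In Python, from station import env gives the robot as it stands.
- The arm moves only by the tool servo_tool, never from a script. Its argument "targets" is text: rows parted by semicolons, each of 5 numbers parted by spaces: the closure, from 0 (fully open) to 1 (shut), then the shift along the world's x, y, z each as a share of 100 cm, from -1 to 1, then the turn about the world's z as a share of 45 degrees, from -1 to 1. A call has 1 to 10 rows; each row is the pose to reach, as a shift and turn from the pose commanded when the call began; what a row does not reach only later rows make up. A row lasts 1/12 s, in which the tool goes at most 41.7 mm and 7.16 degrees, less where a joint would pass 70% of its speed; a pose out of reach is approached as far as the arm can. A call with a number of a shift or a turn outside -1 to 1 is refused whole. A call with a gripper value outside its range is refused whole. The fingers move at their own pace and stop on an object; the grip force is fixed at half the most. Time passes only in rows, so rows that repeat a pose let the fingers close. It gives the time, the measured TCP pose, the force, the opening and the grip force at its end, in the units of the state.
- env.state(): the state, without advancing time (a new reading comes with each control period).
- env.snapshot(name): name is "side" or "top"; returns a dict with "color" (384x512x3 uint8, red, green, blue), "K" (3x3 intrinsics, pixels), "k1" (the pictures are not rectified: a ray, as slopes to the right and down, at radius r is drawn at 1 + k1 r^2 times it, then the intrinsics apply), "world_from_camera" (4x4, takes a point from camera to world coordinates). Camera axes: x right, y down, z forward; pixel columns grow to the right and rows downward; lengths in m; the calibration is good to about 2 mm. A picture is of the moment at which its call begins. There is no depth.
- env.sign_off(): hands the job in; it is judged then, once.
The state is a dict: "time": time; "q": joint angles; "dq": joint speeds; "joint_efforts": joint torques, N m; "tool_pos": TCP position; "tcp_rot": TCP orientation; "ft_force": force on the tool from outside, world axes, zero at the start; "torque": the same for the moment, N m; "width": finger opening in m; "grasp_force": force on a finger pad.
Only numpy, scipy, OpenCV 4.12 (cv2) and the standard library are available. Lean on these libraries where they do the work, as an engineer would, in place of code of your own. Each camera call takes 0.05 s, during which the arm holds its last target. There are 200 camera calls.

TASK

The blue solvent tin has been left on the ledge of the wooden table easel: clear it away first, standing it upright in the steel tray. Then take the white panel from the grey metal rack and stand it on the easel's ledge, lying flat against the easel's leaning back, and slide it gently along until you feel it come up against the red end stop; leave it there, touching the stop. Leave the paint jar, the mug and the tape roll where they are.

Things in the scene. Friction and masses are not known exactly. Their poses are not given: they have to be found in the camera images.
- easel: fixed wooden table easel, 320 mm wide: a ledge and a low back leaning 22 degrees from vertical, its top towards the robot (-x), so its face looks to +x and up. Origin on the table under the middle of the inner corner of ledge and back; x horizontal, out of the face (roughly away from the robot), y along the ledge, z up. Easel and rack may change sides.
- easel_seat: seat frame fixed to the easel. Origin: middle of the inner corner of ledge and back, 45 mm over the table; z up along the leaning face (22 degrees off vertical), x out of the face, y along the ledge (-160 to 160 mm). Ledge top is z = 0, face is x = 0. Back 12 mm thick, up to z = 80 mm; ledge 56 mm deep, then a lip 7 mm thick, 8 mm high.
- stop: red end stop fixed on the ledge near its +y end, its place varies: 20 mm along y, 50 mm deep, 60 mm high, brass knob on top. Origin on the inner corner line of ledge and back, in the plane of the face the panel meets; axes parallel to easel. It fills y = 0 to 20 mm; the panel comes from -y, its middle 80 mm to -y of this origin when home.
- tin: loose blue solvent tin, yellow label: 44 mm (x) by 56 mm (y), 110 mm high, plus a black cap 26 mm wide and 14 mm high; 0.25 to 0.5 kg. Origin at the centre of its underside, z up through the cap. It stands on the easel's ledge, its back flat against the leaning back, where the panel has to go.
- panel: loose white primed panel with green tape round its faces: 12 mm thick (x), 160 mm wide (y), 150 mm high (z); 0.15 to 0.27 kg. Origin at the middle of its lower edge, z up along the panel. It stands in the rack, leaning.
- rack: fixed grey metal rack, 200 mm wide, like the easel but leaning 32 degrees from vertical, top towards the robot (-x). Origin on the table under the inner corner of ledge and back, which is 45 mm up; x horizontal, out of its face, y along its ledge, z up. Back 12 mm thick, 70 mm up the slope (the panel's upper 80 mm stands free); ledge 32 mm deep, lip 8 mm high.
- tray: fixed low steel tray, 140 mm (x) by 150 mm (y) outside, walls 4 mm thick and 16 mm high. Origin at the centre of its underside, on the table; its floor is about 4 mm up.
- paint_jar: bystander: clear jar with orange label and white lid, diameter 60 mm, 85 mm high, on the table. Origin at the centre of its underside.
- mug: bystander: blue mug, diameter 76 mm, 85 mm high, on the table. Origin at the centre of its underside.
- tape: bystander: yellow roll of tape lying flat, diameter 90 mm, 24 mm high. Origin at the centre of its underside.
There are look-alikes about, which are no part of the job. What is meant by the tin is not purple, and is the smaller of those in its own colour.

How it is judged (in metres and radians):
On the way, in this order (a step that is already met when the one before it is completed fails the run):
1. the tin stands upright in the tray, released (angle between tin's own z axis and vertical below 0.12 rad and x of tin in the frame of tray between -0.06 and 0.06 m and y of tin in the frame of tray between -0.065 and 0.065 m and z of tin in the frame of tray below 0.01 m and linear speed of tin below 0.02 m/s and contact force between tin and the fingers below 0.1 N), for 0.2 s.
2. the panel, on the easel's ledge and flat against its back, is felt against the stop (over 1 N) (x of panel in the frame of easel_seat between 0.002 and 0.011 m and z of panel in the frame of easel_seat between -0.004 and 0.004 m and angle between the z axis of panel and the z axis of easel_seat, either way round below 0.06 rad and angle between the x axis of panel and the x axis of easel_seat, either way round below 0.06 rad and y of panel in the frame of stop between -0.083 and -0.076 m and contact force between panel and stop above 1 N), for 0.04 s.
At the end, for the whole second after the job is handed in: The tin stands upright (within 7 degrees), released and at rest on the tray's floor. The panel stands released and at rest on the easel's ledge (lower edge within 4 mm of the ledge), flat against the back (within 3.4 degrees, 5 mm), its edge within 3 mm of the stop (all of step 1 and x of panel in the frame of easel_seat between 0.002 and 0.011 m and z of panel in the frame of easel_seat between -0.004 and 0.004 m and angle between the z axis of panel and the z axis of easel_seat, either way round below 0.06 rad and angle between the x axis of panel and the x axis of easel_seat, either way round below 0.06 rad and y of panel in the frame of stop between -0.083 and -0.076 m and linear speed of panel below 0.01 m/s and contact force between panel and the fingers below 0.1 N); the robot touches nothing.
It fails at once if the panel is driven against the stop with more than 30 N (contact force between panel and stop above 30 N).
It fails at once if the paint jar, the mug or the tape roll is moved by more than 20 mm (distance of any of paint_jar, mug, tape from where it was at the start of the episode above 0.02 m).
It also fails if it takes over 67 s, if anything falls off the work surface, if the arm or the gripper's body presses on something with over 40 N, if the wrist force passes 120 N, or if a joint passes its speed limit or range.

## Working session

There is one attempt and no reset: what is moved stays moved. The work goes in short steps, Python scripts to look and compute and a tool call to move; the robot and the scene stay as the last step left them, time stands still between calls to the robot, and variables do not carry over. Pictures are saved under pics/ and viewed, at most 10 in all, crops included, and the job is handed in when it is done.

Besides the shell and the picture viewer there is one more tool, called after "Emit:" as name(argument=value, ...) on one line, values as JSON. servo_tool: Moves the arm, as the interface text tells. Shift numbers are shares of 100 cm and turn numbers shares of 45 degrees, none past 1 either way. Its arguments: {"type":"object","properties":{"targets":{"type":"string"}},"required":["targets"]}

```bash
mkdir -p pics; ls; python3 - <<'E'
from station import env
import cv2,pickle
d={}
for n in("side","top"):
    s=env.snapshot(n);d[n]=s;cv2.imwrite(f"pics/{n}0.png",cv2.resize(s["color"][:,:,::-1],(800,600),interpolation=cv2.INTER_CUBIC))
    print(n,s["K"].tolist(),s["k1"],s["world_from_camera"].round(4).tolist())
pickle.dump(d,open("s0.pkl","wb"))
print(env.state())
E
```

```text
pics
side [[496.6284484664983, 0.0, 255.8144680580268], [0.0, 496.6284484664983, 190.2305641943632], [0.0, 0.0, 1.0]] -0.08478594549114353 [[-0.9161, -0.2434, 0.3187, 0.0351], [-0.401, 0.549, -0.7333, 1.5152], [0.0035, -0.7996, -0.6005, 1.1669], [0.0, 0.0, 0.0, 1.0]]
top [[476.8336410931039, 0.0, 251.78342609196034], [0.0, 476.8336410931039, 189.6637981507791], [0.0, 0.0, 1.0]] -0.1368307975010294 [[0.0029, -0.983, 0.1837, 0.349], [-0.9998, -0.0068, -0.0203, 0.1524], [0.0212, -0.1836, -0.9828, 1.4439], [0.0, 0.0, 0.0, 1.0]]
{'time': 0.1, 'q': array([ 6.19872697e+01,  9.10899360e+00,  9.15613273e+01,  7.15713542e-04,
        7.94250729e+01, -1.20387793e+01]), 'dq': array([ 0.01093333,  0.02253186, -0.18064281,  0.03186526, -0.10023437,
        0.10864602]), 'joint_efforts': array([ 8.79462405e-04, -3.86501062e+01, -3.22960997e+01,  7.01873959e-02,
        3.39905417e-02, -5.17786816e-05]), 'tool_pos': array([0.15800232, 0.55229521, 0.21374958]), 'tcp_rot': array([[-9.61386137e-01,  2.75201868e-01, -7.92806837e-04],
       [ 2.75202775e-01,  9.61385089e-01, -1.46410906e-03],
       [ 3.59267125e-04, -1.62575679e-03, -9.99998614e-01]]), 'ft_force': array([ 0.33374074, -0.74777757, -0.39789864]), 'torque': array([ 0.02413882, -0.02268242,  0.00267391]), 'grasp_force': 0.0, 'width': 0.09216345780351445}
```

View pics/side0.png

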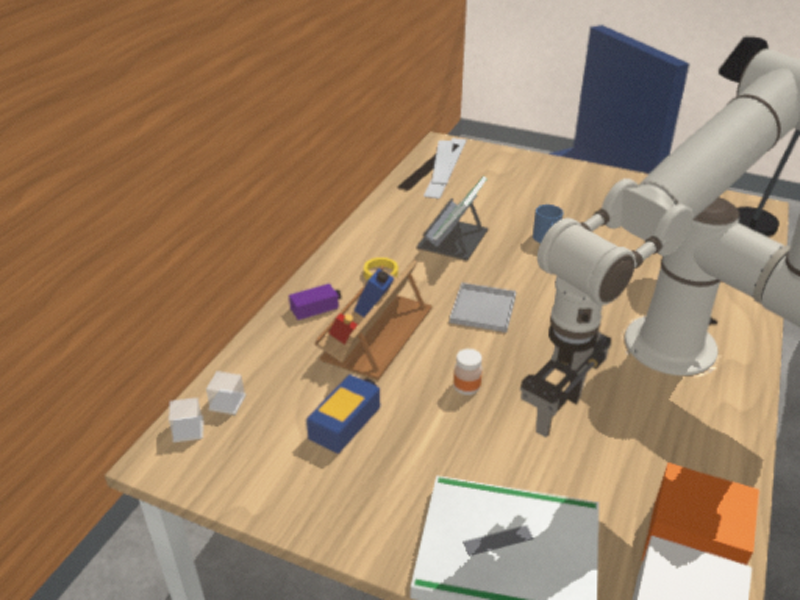

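View pics/top0.png

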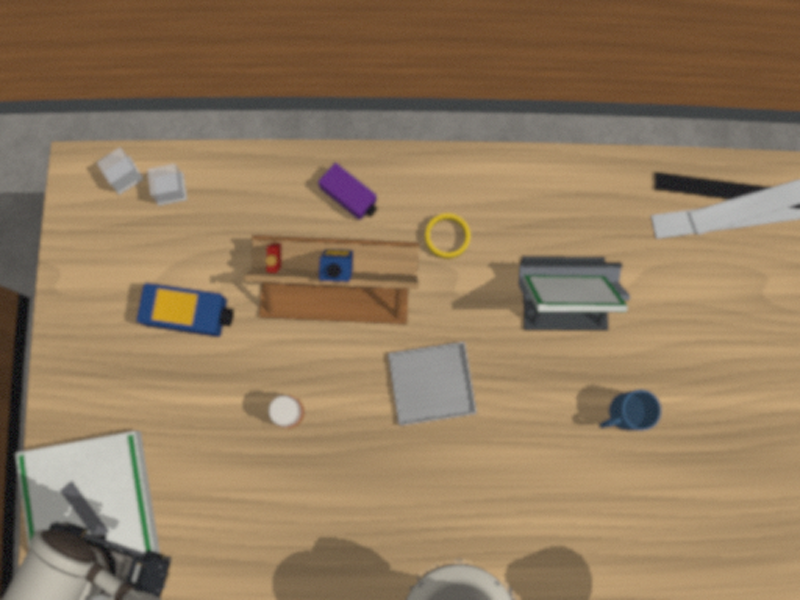

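Side view (800x600): the easel is at about (375,320) with the blue tin at (375,290) and the red stop at (343,327). The rack with the leaning panel is at (455,220), the tray at (482,307), the jar at (468,372) and the mug at (547,223). Top view: tin (335,265), stop (272,258), rack (572,290), tray (430,382). The big blue tin at (185,310) and the purple tin are look-alikes. Next I'll zoom in for accurate corners.

```bash
python3 - <<'E'
import cv2,pickle
d=pickle.load(open("s0.pkl","rb"))
def crop(n,x,y,w,h,s):
    c=cv2.resize(d[n]["color"][y:y+h,x:x+w,::-1],None,fx=s,fy=s,interpolation=cv2.INTER_CUBIC)
    for i in range(0,w,10):
        cv2.line(c,(i*s,0),(i*s,6),(0,0,255),1)
        if i%20==0: cv2.putText(c,str(x+i),(i*s,16),0,.35,(0,0,255),1)
    for i in range(0,h,10):
        cv2.line(c,(0,i*s),(6,i*s),(0,0,255),1)
        if i%20==0: cv2.putText(c,str(y+i),(8,i*s+4),0,.35,(0,0,255),1)
    cv2.imwrite(f"pics/{n}_z.png",c)
crop("side",200,108,132,134,4)   # scale4
crop("top",152,145,256,132,3)
E
```

```text
(no output)
```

View pics/side_z.png

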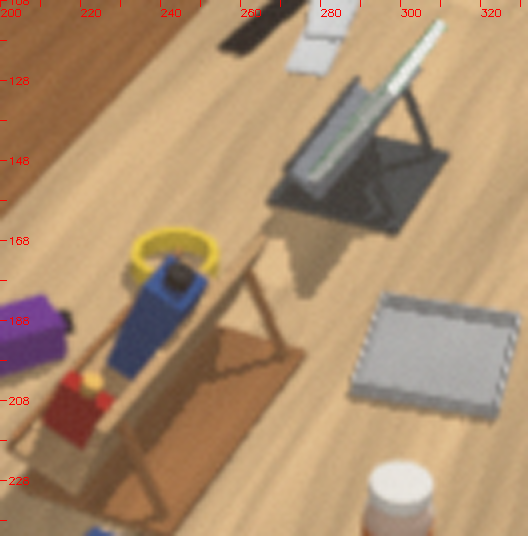

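View pics/top_z.png

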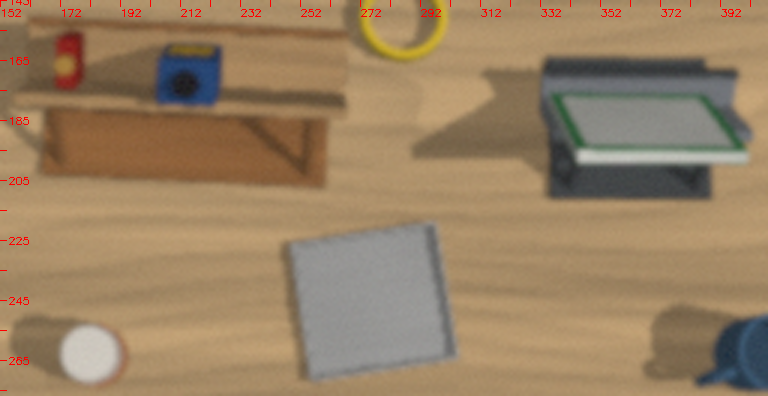

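```bash
cat > h.py <<'E'
import numpy as np,cv2,pickle
from scipy.optimize import least_squares
d=pickle.load(open("s0.pkl","rb"))
OFF={"side":(200,108,4),"top":(152,145,3)}
def px(n,p): x,y,s=OFF[n]; p=np.atleast_2d(p).astype(float); return (p+.5)/s-.5+[x,y]
def proj(n,P):
    s=d[n];T=np.linalg.inv(s["world_from_camera"]);P=np.atleast_2d(P)@T[:3,:3].T+T[:3,3]
    a=P[:,:2]/P[:,2:];a=a*(1+s["k1"]*(a**2).sum(1,keepdims=True))
    return a*[s["K"][0,0],s["K"][1,1]]+s["K"][:2,2]
def pose(v,lean=0):  # v=x,y,z,yaw(deg)
    c,s=np.cos(np.radians(v[3])),np.sin(np.radians(v[3])); l=np.radians(lean)
    Rz=np.array([[c,-s,0],[s,c,0],[0,0,1]]);Ry=np.array([[np.cos(l),0,-np.sin(l)],[0,1,0],[np.sin(l),0,np.cos(l)]])
    return Rz@Ry,np.array(v[:3])
def pts(v,lean,M): R,t=pose(v,lean); return (np.array(M,float)/1000)@R.T+t
def box(x0,x1,y0,y1,z0,z1):
    c=[(x,y,z) for x in(x0,x1) for y in(y0,y1) for z in(z0,z1)]
    return [(c[i],c[j]) for i in range(8) for j in range(i) if bin(i^j).count("1")==1]
def fit(v0,lean,obs,free=None,zfix=None):
    def f(v):
        r=[((proj(n,pts(v,lean,[m]))-px(n,[p]))[0]) for n,m,p in obs]
        r=np.concatenate(r)
        return r if zfix is None else np.append(r,(v[2]-zfix)*zw)
    s=least_squares(f,v0,loss="soft_l1"); return s.x,f(s.x)[:2*len(obs)].reshape(-1,2)
zw=3000
E
cat > f.py <<'E'
from h import *
T="top";S="side"
tray,r1=fit([.45,.1,0,9],0,[(T,(70,75,16),(288,243)),(T,(70,-75,16),(434,222)),(T,(-70,-75,16),(456,357)),(T,(-70,75,16),(310,379)),
 (S,(70,-75,16),(387,292)),(S,(-70,-75,16),(520,315)),(S,(-70,75,16),(497,408)),(S,(70,75,16),(350,393))])
eas,r2=fit([.65,.25,.045,0],22,[(T,(63,160,8),(28,17)),(T,(63,-160,8),(345,30)),(T,(-12,160,80),(12,107)),(T,(-12,-160,80),(346,117)),(T,(0,-160,80),(345,95)),(T,(0,160,80),(14,94))],zfix=.045)
pan,r3=fit([.6,-.2,.045,0],32,[(T,(12,80,150),(577,151)),(T,(12,-80,150),(747,152)),(T,(0,80,150),(578,163)),(T,(0,-80,150),(747,163)),(T,(12,80,0),(552,94)),(T,(12,-80,0),(703,95))],zfix=.045)
tin,r4=fit([.65,.25,.045,0],22,[(T,(0,28,110),(157,103)),(T,(0,-28,110),(218,103)),(T,(44,28,110),(160,57)),(T,(44,-28,110),(218,57)),(T,(22,0,124),(184,84)),(S,(22,0,124),(180,272))])
for n,v,r in(("tray",tray,r1),("easel",eas,r2),("panel",pan,r3),("tin",tin,r4)): print(n,v.round(4),r.round(1).tolist())
R,t=pose(eas,22); print("tin in seat",(R.T@(tin[:3]-t)).round(4))
def draw(fn,items):
  W=[]
  for n in("side","top"):
    x,y,s=OFF[n];w,h=(132,134) if n=="side" else (256,132)
    c=cv2.resize(d[n]["color"][y:y+h,x:x+w,::-1],None,fx=s,fy=s,interpolation=cv2.INTER_CUBIC)
    for v,l,E,col in items:
        for a,b in E:
            p=((proj(n,pts(v,l,[a,b]))-[x,y]+.5)*s-.5)*8
            cv2.line(c,tuple(map(int,p[0])),tuple(map(int,p[1])),col,1,cv2.LINE_AA,3)
    cv2.imwrite(f"pics/{fn}_{n}.png",c)
stop_y=float(__import__("sys").argv[1])
if __name__=="__main__":
  draw("o"+__import__("sys").argv[2],[(tray,0,box(-70,70,-75,75,0,16),(0,255,255)),(eas,22,box(-12,0,-160,160,0,80)+box(56,63,-160,160,0,8),(0,255,0)),
   (eas,22,box(0,50,stop_y,stop_y+20,0,60),(255,255,0)),(tin,22,box(0,44,-28,28,0,110),(255,255,255)),
   (pan,32,box(0,12,-80,80,0,150),(255,0,255)),(pan,32,box(-12,0,-100,100,0,70),(0,255,0))])
E
python3 f.py 115 1
```

```text
tray [ 4.4940e-01  5.0300e-02 -4.2000e-03  8.7255e+00] [[-0.0, -0.3], [0.2, -0.6], [0.5, 0.3], [-0.4, 0.6], [-1.4, 0.6], [0.3, 0.3], [0.3, 0.4], [-0.0, -2.0]]
easel [ 0.6611  0.2392  0.045  -1.363 ] [[-1.2, 0.5], [0.8, -0.7], [-0.3, -0.4], [0.5, -0.4], [1.0, 2.8], [-1.0, -0.2]]
panel [ 0.6424 -0.2053  0.045   0.0329] [[0.2, -0.2], [0.7, -0.2], [-0.5, -0.1], [0.1, 0.1], [-1.2, 0.1], [0.3, 0.2]]
tin [ 0.662   0.23    0.0421 -0.5585] [[0.1, 0.1], [-0.1, 0.4], [-0.9, -0.2], [0.0, 0.1], [0.9, -0.4], [0.1, 0.1]]
tin in seat [-0.     -0.0092 -0.0031]
```

```bash
python3 - <<'E'
import cv2,numpy as np
a=cv2.imread("pics/o1_side.png");b=cv2.imread("pics/o1_top.png")
b=cv2.resize(b,None,fx=1,fy=1)
c=np.zeros((600,800,3),np.uint8)
cv2.imwrite("pics/o1s.png",cv2.resize(a,(590,600)))
E
```

```text
(no output)
```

View pics/o1s.png

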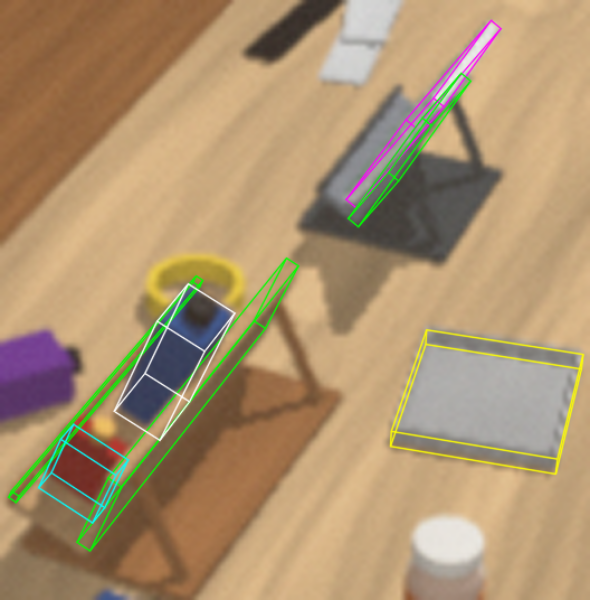

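View pics/o1_top.png

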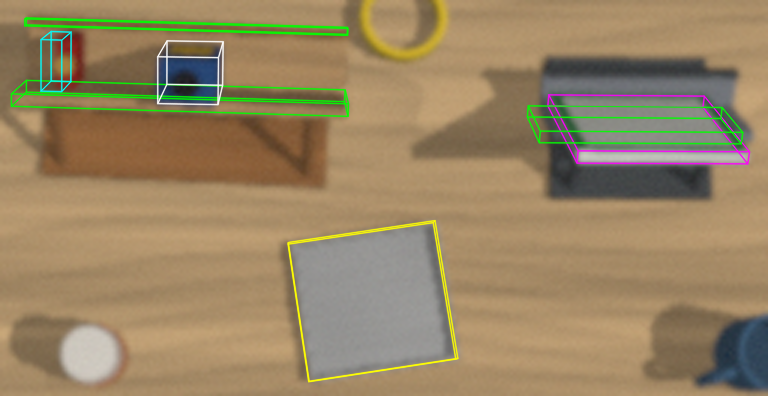

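Top overlay: tray, tin, easel and panel outlines match. The stop's red block (crop x 55–82) lies about 12 mm to -y of my guess, so the stop is near y=+103 in the seat frame. The side overlay agrees too. Now to the tin.

Emit:
servo_tool(targets="0 0.25 -0.16 0.05 0.325;0 0.501 -0.322 0.05 0.325;0 0.501 -0.322 0.05 0.325;0 0.501 -0.322 0.05 0.325;0 0.501 -0.322 0.05 0.325;0 0.501 -0.322 0.05 0.325;0 0.501 -0.322 0.05 0.325;0 0.501 -0.322 0.05 0.325;0 0.501 -0.322 0.05 0.325;0 0.501 -0.322 0.05 0.325")

```text
time: 0.93
tool_pos: [0.5029, 0.3306, 0.2497]
tcp_rot: [[-1.0, 0.024, -0.001], [0.024, 1.0, -0.0], [0.001, -0.0, -1.0]]
ft_force: [0.7, -0.4, 0.9]
width: 0.0918
grasp_force: 0.0
```

Emit:
servo_tool(targets="0 0.15 -0.097 0 0;0 0.15 -0.097 0 0;0 0.15 -0.097 0 0;0 0.15 -0.097 0 0;0 0.15 -0.097 0 0;0 0.15 -0.097 0 0;0 0.15 -0.097 0 0;0 0.15 -0.097 0 0")

```text
time: 1.6
tool_pos: [0.6505, 0.2362, 0.2497]
tcp_rot: [[-1.0, 0.022, -0.001], [0.022, 1.0, 0.0], [0.001, 0.0, -1.0]]
ft_force: [-0.0, -0.7, -0.3]
width: 0.0919
grasp_force: 0.0
```

Emit:
servo_tool(targets="0 0.008 -0.006 0 0;0 0.008 -0.006 -0.04 0;0 0.008 -0.006 -0.08 0;0 0.008 -0.006 -0.11 0;0 0.008 -0.006 -0.13 0;0 0.008 -0.006 -0.145 0;0 0.008 -0.006 -0.15 0;0 0.008 -0.006 -0.15 0")

```text
time: 2.27
tool_pos: [0.659, 0.2295, 0.0992]
tcp_rot: [[-1.0, 0.023, -0.001], [0.023, 1.0, -0.0], [0.001, -0.0, -1.0]]
ft_force: [0.5, -0.9, -0.7]
width: 0.0917
grasp_force: 0.0
```

Emit:
servo_tool(targets="0.3 0 0 0 0;0.45 0 0 0 0;0.6 0 0 0 0;1 0 0 0 0;1 0 0 0 0;1 0 0 0 0;1 0 0 0 0;1 0 0 0 0")

```text
time: 2.93
tool_pos: [0.6601, 0.2295, 0.1007]
tcp_rot: [[-1.0, 0.024, 0.001], [0.024, 1.0, 0.001], [-0.001, 0.001, -1.0]]
ft_force: [0.6, 1.1, 2.8]
width: 0.056
grasp_force: 30.0
```

```bash
cat > snap.py <<'E'
import sys,cv2
from station import env
n,x,y,w,h,s,f=sys.argv[1],*map(int,sys.argv[2:7]),sys.argv[7]
c=cv2.resize(env.snapshot(n)["color"][y:y+h,x:x+w,::-1],None,fx=s,fy=s,interpolation=cv2.INTER_CUBIC);cv2.imwrite(f"pics/{f}.png",c)
E
python3 snap.py side 190 100 180 150 4 tin1
```

Emit:
servo_tool(targets="1 0 0 0.04 0;1 0 0 0.08 0;1 0 0 0.12 0;1 0 0 0.14 0;1 -0.03 -0.02 0.14 0;1 -0.06 -0.045 0.14 0;1 -0.09 -0.07 0.14 0;1 -0.12 -0.092 0.14 0;1 -0.15 -0.115 0.14 0;1 -0.18 -0.138 0.14 0")

```text
time: 3.82
tool_pos: [0.4771, 0.0902, 0.2383]
tcp_rot: [[-1.0, 0.023, -0.003], [0.023, 1.0, -0.001], [0.003, -0.001, -1.0]]
ft_force: [-0.1, -0.3, -2.6]
width: 0.0561
grasp_force: 29.9
```

Emit:
servo_tool(targets="1 -0.03 -0.023 0 0;1 -0.055 -0.042 0 0;1 -0.055 -0.042 0 0;1 -0.055 -0.042 -0.03 0;1 -0.055 -0.042 -0.06 0;1 -0.055 -0.042 -0.09 0;1 -0.055 -0.042 -0.12 0;1 -0.055 -0.042 -0.15 0;1 -0.055 -0.042 -0.16 0")

```text
time: 4.57
tool_pos: [0.4203, 0.0498, 0.0749]
tcp_rot: [[-1.0, 0.023, -0.01], [0.023, 1.0, 0.001], [0.01, 0.001, -1.0]]
ft_force: [-1.2, 0.7, -3.9]
width: 0.0558
grasp_force: 29.9
```

```bash
python3 snap.py side 190 100 180 150 4 tin2
```

```text
(no output)
```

View pics/tin2.png

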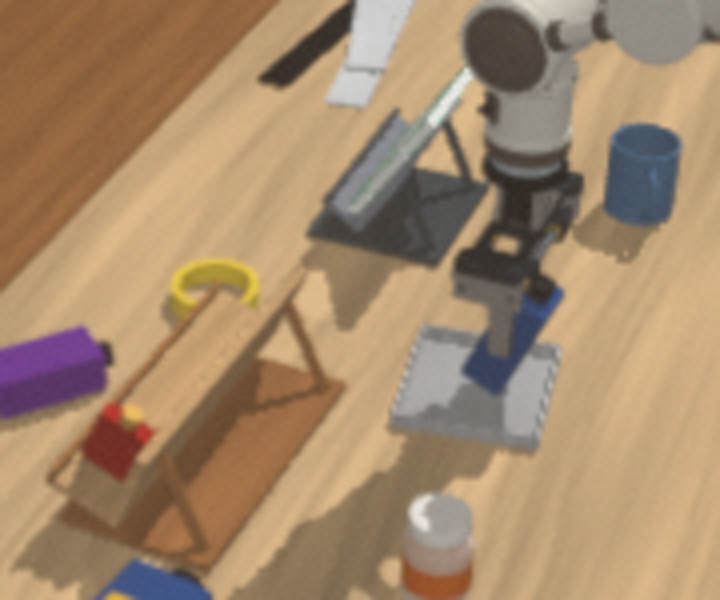

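The tin is held, still tilted about 22°, over the tray (crop 510,340). Lower until the bottom edge touches.

Emit:
servo_tool(targets="1 0.003 0 -0.008 0;1 0.003 0 -0.012 0;1 0.003 0 -0.014 0;1 0.003 0 -0.016 0;1 0.003 0 -0.016 0")

```text
time: 5.03
tool_pos: [0.4284, 0.0491, 0.0646]
tcp_rot: [[-1.0, 0.023, 0.001], [0.023, 1.0, -0.0], [-0.001, -0.0, -1.0]]
ft_force: [0.5, -0.3, -3.3]
width: 0.0559
grasp_force: 29.9
```

Emit:
servo_tool(targets="1 0 0 -0.002 0;1 0 0 -0.004 0;1 0 0 -0.006 0;1 0 0 -0.006 0")

```text
time: 5.37
tool_pos: [0.4284, 0.0491, 0.0592]
tcp_rot: [[-1.0, 0.023, 0.001], [0.023, 1.0, -0.0], [-0.001, -0.0, -1.0]]
ft_force: [-2.5, 0.1, 7.5]
width: 0.0561
grasp_force: 29.9
```

Emit:
servo_tool(targets="1 0.003 0 -0.001 0;1 0.006 0 -0.001 0;1 0.009 0 -0.0015 0;1 0.012 0 -0.002 0;1 0.015 0 -0.0025 0;1 0.018 0 -0.003 0;1 0.021 0 -0.004 0;1 0.021 0 -0.004 0")

```text
time: 6.03
tool_pos: [0.4494, 0.0488, 0.0554]
tcp_rot: [[-1.0, 0.023, -0.0], [0.023, 1.0, -0.001], [0.0, -0.001, -1.0]]
ft_force: [-3.5, -1.4, 8.3]
width: 0.0561
grasp_force: 30.0
```

```bash
python3 snap.py side 270 140 80 100 6 tin3
```

```text
(no output)
```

View pics/tin3.png

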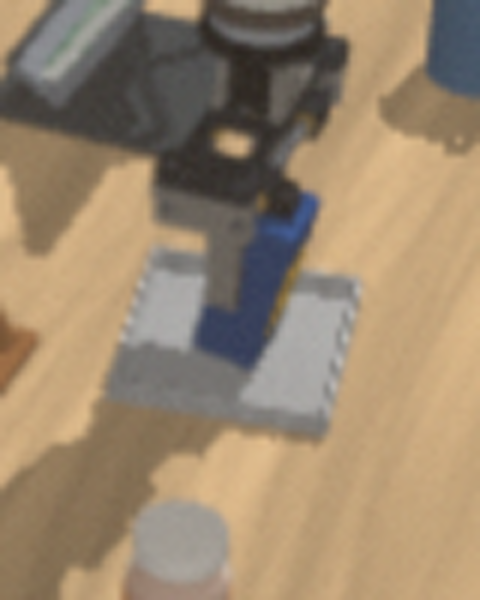

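Tin is now tilted only a little (crop 260,280). Finish the arc, then open.

Emit:
servo_tool(targets="1 0.003 0 -0.001 0;1 0.006 0 -0.002 0;1 0.007 0 -0.0025 0;1 0.007 0 -0.0025 0;0.3 0.007 0 -0.001 0;0.3 0.007 0 -0.001 0;0 0.007 0 -0.001 0;0 0.007 0 -0.001 0;0 0.007 0 -0.001 0;0 0.007 0 -0.001 0")

```text
time: 6.92
tool_pos: [0.4556, 0.0492, 0.0529]
tcp_rot: [[-1.0, 0.024, -0.0], [0.024, 1.0, 0.0], [0.0, 0.0, -1.0]]
ft_force: [-0.4, 0.7, -0.1]
width: 0.0889
grasp_force: 0.0
```

Emit:
servo_tool(targets="0 0 0 0.02 0;0 0 0 0.06 0;0 0 0 0.1 0;0 0 0 0.14 0;0 0 0 0.17 0;0 0.02 -0.03 0.17 0;0 0.04 -0.07 0.17 0;0 0.06 -0.11 0.17 0;0 0.08 -0.15 0.17 0;0 0.09 -0.19 0.17 0")

```text
time: 7.75
tool_pos: [0.5443, -0.1342, 0.2228]
tcp_rot: [[-1.0, 0.023, 0.001], [0.023, 1.0, 0.0], [-0.001, 0.0, -1.0]]
ft_force: [1.4, -0.5, 0.9]
width: 0.0922
grasp_force: 0.0
```

```bash
cat > tin.py <<'E'
from h import *
from station import env
out=[]
S={n:env.snapshot(n)["color"] for n in("side","top")}
M={}
for n,roi in(("side",(262,165,70,60)),("top",(235,205,80,72))):
    x,y,w,h=roi;hsv=cv2.cvtColor(S[n],cv2.COLOR_RGB2HSV);m=np.zeros(hsv.shape[:2],bool)
    m[y:y+h,x:x+w]=(cv2.inRange(hsv,(100,80,20),(130,255,255))>0)[y:y+h,x:x+w]; M[n]=m;print(n,m.sum(),np.argwhere(m).mean(0).round(1))
from scipy.optimize import minimize
def cost(v):
    c=0
    for n in M:
        R,t=pose((v[0]/1000,v[1]/1000,.004,v[2]),v[3])
        P=np.array([(x,y,z) for x in(-22,22) for y in(-28,28) for z in(0,110)])/1000@R.T+t
        p=proj(n,P).astype(np.float32);k=np.zeros(M[n].shape,np.uint8)
        cv2.fillConvexPoly(k,np.round(cv2.convexHull(p)*16).astype(np.int32),1,cv2.LINE_8,4);k=k>0
        c+=1-(k&M[n]).sum()/(k|M[n]).sum()
    return c
best=min((minimize(cost,(x0,50,-1.4,a),method="Nelder-Mead",options=dict(initial_simplex=[(x0,50,-1,a),(x0+8,50,-1,a),(x0,58,-1,a),(x0,50,5,a),(x0,50,-1,a+6)])) for a in(0,8) for x0 in(445,452)),key=lambda r:r.fun)
print(best.x.round(1),best.fun)
print(env.state()["q"].round(1),env.state()["time"])
E
python3 tin.py
```

```text
side 254 [185.1 308.5]
top 265 [242.2 277.9]
[459.1  49.2   9.7   4.8] 0.7431309382076243
[-2.650e+01  6.700e+00  9.320e+01 -1.000e-01  8.000e+01 -1.148e+02] 7.85
```

Emit:
servo_tool(targets="0 0.01 -0.02 0 -0.16;0 0.02 -0.04 0 -0.32;0 0.03 -0.064 0 -0.48;0 0.045 -0.064 0 -0.64;0 0.045 -0.064 0 -0.8;0 0.045 -0.064 0 -0.96;0 0.045 -0.064 0 -0.985;0 0.045 -0.064 0 -0.985")

```text
time: 8.52
tool_pos: [0.5881, -0.1959, 0.2227]
tcp_rot: [[-0.7, 0.714, -0.0], [0.714, 0.7, 0.0], [0.001, -0.0, -1.0]]
ft_force: [-0.4, -0.8, -0.5]
width: 0.0918
grasp_force: 0.0
```

Emit:
servo_tool(targets="0 0 0 0 -0.16;0 0 0 0 -0.32;0 0 0 0 -0.48;0 0 0 0 -0.64;0 0 0 0 -0.8;0 0 0 0 -0.96;0 0 0 0 -0.985;0 0 0 0 -0.985")

```text
time: 9.18
tool_pos: [0.5882, -0.1962, 0.223]
tcp_rot: [[-0.004, 1.0, -0.0], [1.0, 0.004, 0.0], [0.0, -0.0, -1.0]]
ft_force: [-0.3, 0.4, -0.1]
width: 0.092
grasp_force: 0.0
```

Emit:
servo_tool(targets="0 0.002 -0.009 0 0;0 0.002 -0.009 -0.03 0;0 0.002 -0.009 -0.06 0;0 0.002 -0.009 -0.073 0;0 0.002 -0.009 -0.073 0;0 0.002 -0.009 -0.073 0")

```text
time: 9.68
tool_pos: [0.5901, -0.2057, 0.1498]
tcp_rot: [[-0.001, 1.0, -0.001], [1.0, 0.001, 0.001], [0.001, -0.001, -1.0]]
ft_force: [-0.1, 0.5, 0.1]
width: 0.092
grasp_force: 0.0
```

Now partial closing while sweeping +x to tip the panel towards vertical.

Emit:
servo_tool(targets="0.3 0.005 0 0 0;0.45 0.01 0 0 0;0.565 0.02 0 0 0;0.565 0.028 0 0 0;0.565 0.036 0 0 0;0.565 0.044 0 0 0;0.565 0.05 0 0 0;0.565 0.056 0 0 0;0.565 0.056 0 0 0")

```text
time: 10.43
tool_pos: [0.6475, -0.2056, 0.1501]
tcp_rot: [[-0.001, 1.0, 0.001], [1.0, 0.001, -0.0], [-0.0, 0.001, -1.0]]
ft_force: [0.5, 0.6, -0.1]
width: 0.0398
grasp_force: 0.3
```

Emit:
servo_tool(targets="0.65 -0.001 0 0 0;0.72 -0.001 0 0 0;0.8 -0.001 0 0 0;0.85 -0.001 0 0 0;0.9 -0.001 0 0 0;1 -0.001 0 0 0;1 -0.001 0 0 0;1 -0.001 0 0 0")

```text
time: 11.1
tool_pos: [0.6454, -0.2057, 0.1501]
tcp_rot: [[0.0, 1.0, 0.0], [1.0, -0.0, -0.0], [-0.0, 0.0, -1.0]]
ft_force: [1.0, -0.4, 0.4]
width: 0.0119
grasp_force: 30.0
```

Emit:
servo_tool(targets="1 0 0 0.01 0;1 0 0 0.03 0;1 0 0 0.06 0;1 0 0 0.09 0;1 0 0 0.11 0;1 0 0 0.11 0;1 0 0 0.11 0")

```text
time: 11.68
tool_pos: [0.6457, -0.2059, 0.2612]
tcp_rot: [[-0.0, 1.0, 0.002], [1.0, 0.0, -0.001], [-0.001, 0.002, -1.0]]
ft_force: [-0.2, 0.5, -2.3]
width: 0.0118
grasp_force: 30.0
```

```bash
python3 - <<'E'
from station import env
import cv2,numpy as np
s=env.snapshot("side")["color"][80:240,230:350,::-1];t=env.snapshot("top")["color"][140:280,235:415,::-1]
c=np.zeros((600,800,3),np.uint8)
c[:533,:400]=cv2.resize(s,(400,533),interpolation=cv2.INTER_CUBIC)
c[:311,400:]=cv2.resize(t,(400,311),interpolation=cv2.INTER_CUBIC)
u=cv2.resize(env.snapshot("top")["color"][205:280,235:315,::-1],(300,281),interpolation=cv2.INTER_CUBIC);c[315:596,400:700]=u
cv2.imwrite("pics/comp.png",c)
E
```

```text
(no output)
```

View pics/comp.png

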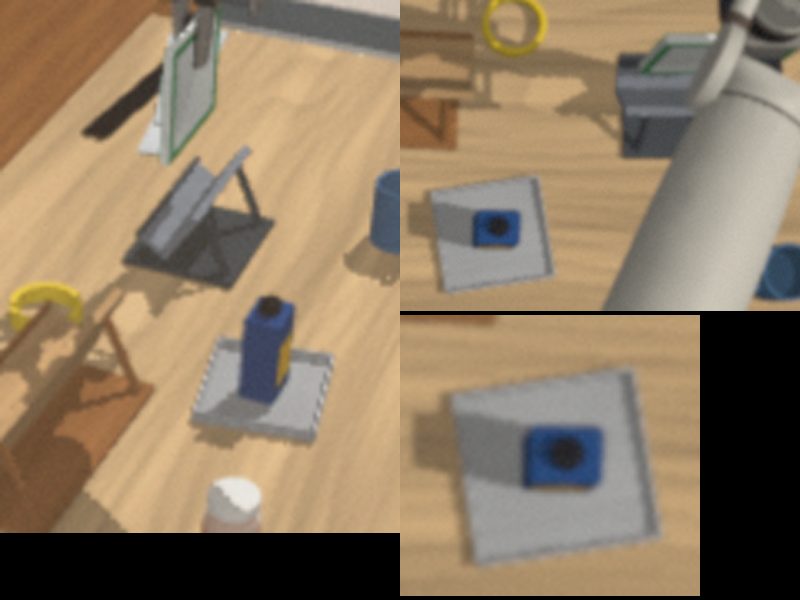

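The composite shows the tin upright in the tray (crop 268,345; from the top, cap centred at 567,455). The panel is held vertical above the rack (crop 190,90). Carry it to the easel.

Emit:
servo_tool(targets="1 0.002 0.02 0.005 0;1 0.005 0.05 0.01 -0.01;1 0.008 0.085 0.01 -0.02;1 0.01 0.12 0.01 -0.03;1 0.012 0.155 0.01 -0.03;1 0.014 0.19 0.01 -0.03;1 0.016 0.225 0.01 -0.03;1 0.018 0.26 0.01 -0.03;1 0.02 0.295 0.01 -0.03;1 0.022 0.33 0.01 -0.03")

```text
time: 12.67
tool_pos: [0.6661, 0.1261, 0.2674]
tcp_rot: [[0.024, 1.0, -0.004], [1.0, -0.024, -0.0], [-0.0, -0.004, -1.0]]
ft_force: [0.1, 0.2, -0.7]
width: 0.0117
grasp_force: 30.0
```

Emit:
servo_tool(targets="1 0.001 0.035 0 0;1 0.002 0.065 0 0;1 0.003 0.09 0 0;1 0.003 0.11 0 0;1 0.003 0.124 0 0;1 0.003 0.126 0 0;1 0.003 0.126 0 0;1 0.003 0.126 0 0")

```text
time: 13.33
tool_pos: [0.6703, 0.2491, 0.2692]
tcp_rot: [[0.024, 1.0, -0.001], [1.0, -0.024, -0.001], [-0.001, -0.001, -1.0]]
ft_force: [-0.8, -0.4, -1.8]
width: 0.0119
grasp_force: 30.0
```

Emit:
servo_tool(targets="1 0.001 0.001 -0.03 0;1 0.001 0.001 -0.06 0;1 0.001 0.001 -0.09 0;1 0.001 0.001 -0.105 0;1 0.001 0.001 -0.11 0;1 0.001 0.001 -0.113 0;1 0.001 0.001 -0.114 0;1 0.001 0.001 -0.114 0")

```text
time: 14.0
tool_pos: [0.6724, 0.2511, 0.1579]
tcp_rot: [[0.024, 1.0, 0.003], [1.0, -0.024, 0.001], [0.001, 0.003, -1.0]]
ft_force: [0.2, 0.0, -1.7]
width: 0.0119
grasp_force: 30.0
```

Emit:
servo_tool(targets="1 0 0 -0.001 0;1 0 0 -0.002 0;1 0 0 -0.003 0;1 0 0 -0.003 0")

```text
time: 14.33
tool_pos: [0.6713, 0.2515, 0.1531]
tcp_rot: [[0.023, 1.0, 0.0], [1.0, -0.023, 0.0], [0.0, 0.0, -1.0]]
ft_force: [-0.9, -0.0, -1.6]
width: 0.0118
grasp_force: 30.0
```

Emit:
servo_tool(targets="1 0 0 -0.001 0;1 0 0 -0.002 0;1 0 0 -0.002 0")

```text
time: 14.58
tool_pos: [0.6715, 0.2516, 0.152]
tcp_rot: [[0.023, 1.0, 0.001], [1.0, -0.023, 0.0], [0.0, 0.001, -1.0]]
ft_force: [-2.7, 1.2, 3.2]
width: 0.0119
grasp_force: 30.0
```

Emit:
servo_tool(targets="1 0 0 -0.001 0;1 0 0 -0.001 0;1 0 0 -0.001 0")

```text
time: 14.83
tool_pos: [0.6716, 0.2517, 0.1519]
tcp_rot: [[0.023, 1.0, 0.001], [1.0, -0.023, 0.0], [0.0, 0.001, -1.0]]
ft_force: [-1.9, 0.2, 7.9]
width: 0.0117
grasp_force: 30.0
```

Emit:
servo_tool(targets="1 0 0 0.002 0;1 -0.001 0 0.0018 0;1 -0.002 0 0.0014 0;1 -0.003 0 0.001 0;1 -0.004 0 0.0006 0;1 -0.004 0 0.0006 0")

```text
time: 15.33
tool_pos: [0.667, 0.2513, 0.1503]
tcp_rot: [[0.024, 1.0, -0.0], [1.0, -0.024, -0.0], [-0.0, -0.0, -1.0]]
ft_force: [0.2, 0.6, 0.6]
width: 0.0121
grasp_force: 30.0
```

Emit:
servo_tool(targets="1 -0.001 0 -0.0003 0;1 -0.002 0 -0.0007 0;1 -0.003 0 -0.001 0;1 -0.003 0 -0.001 0")

```text
time: 15.67
tool_pos: [0.6644, 0.2513, 0.1494]
tcp_rot: [[0.024, 1.0, 0.001], [1.0, -0.024, 0.0], [0.0, 0.001, -1.0]]
ft_force: [1.4, 0.1, -1.0]
width: 0.0121
grasp_force: 30.0
```

Emit:
servo_tool(targets="1 0 0 -0.0005 0;0.85 0 0 -0.0005 0;0.75 0 0 -0.0005 0;0.65 0 0 -0.0005 0;0.55 -0.002 0 -0.0005 0;0.45 -0.006 0 -0.0005 0;0.35 -0.01 0 -0.0005 0;0.25 -0.014 0 -0.0005 0;0.15 -0.018 0 -0.0005 0;0 -0.022 0 -0.0005 0")

```text
time: 16.5
tool_pos: [0.6417, 0.2514, 0.1491]
tcp_rot: [[0.023, 1.0, -0.0], [1.0, -0.023, 0.0], [0.0, -0.0, -1.0]]
ft_force: [-0.3, 0.1, 0.4]
width: 0.0648
grasp_force: 0.1
```

Emit:
servo_tool(targets="0 -0.002 0 0 0;0 -0.004 0 0 0;0 -0.006 0 0 0;0 -0.006 0 0 0")

```text
time: 16.83
tool_pos: [0.6361, 0.2514, 0.1492]
tcp_rot: [[0.023, 1.0, 0.0], [1.0, -0.023, 0.0], [0.0, 0.0, -1.0]]
ft_force: [-0.7, 0.5, 0.5]
width: 0.0916
grasp_force: 0.0
```

Emit:
servo_tool(targets="0 0 0 0.03 0;0 0 0 0.06 0;0 0 0 0.09 0;0 0 0 0.11 0;0.5 0 -0.03 0.11 0;1 0.01 -0.06 0.11 0;1 0.02 -0.09 0.11 0;1 0.03 -0.106 0.11 0;1 0.03 -0.106 0.11 0;1 0.03 -0.106 0.11 0")

```text
time: 17.67
tool_pos: [0.6667, 0.145, 0.2587]
tcp_rot: [[0.025, 1.0, -0.0], [1.0, -0.025, 0.001], [0.001, -0.001, -1.0]]
ft_force: [-0.1, 0.8, -0.0]
width: 0.0541
grasp_force: 0.0
```

```bash
python3 - <<'E'
from h import *
from station import env
S={n:env.snapshot(n)["color"] for n in("side","top")}
pickle.dump(S,open("s2.pkl","wb"))
v=[.661,.2515,.045,-1.36]
c=np.zeros((600,800,3),np.uint8)
def crop(n,x,y,w,h,s,draw):
    k=cv2.resize(S[n][y:y+h,x:x+w,::-1],None,fx=s,fy=s,interpolation=cv2.INTER_CUBIC)
    if draw:
        for a,b in box(0,12,-80,80,0,150):
            p=((proj(n,pts(v,22,[a,b]))-[x,y]+.5)*s-.5)*8
            cv2.line(k,tuple(map(int,p[0])),tuple(map(int,p[1])),(255,0,255),1,cv2.LINE_AA,3)
    return k
for i,dr in enumerate((0,1)):
    a=crop("side",195,140,85,100,3,dr);a=a[:300];c[i*300:i*300+300,:255]=a
    b=crop("top",155,130,130,75,4,dr);c[i*300:i*300+300,260:780]=b
cv2.imwrite("pics/pan.png",c)
E
```

```text
(no output)
```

View pics/pan.png

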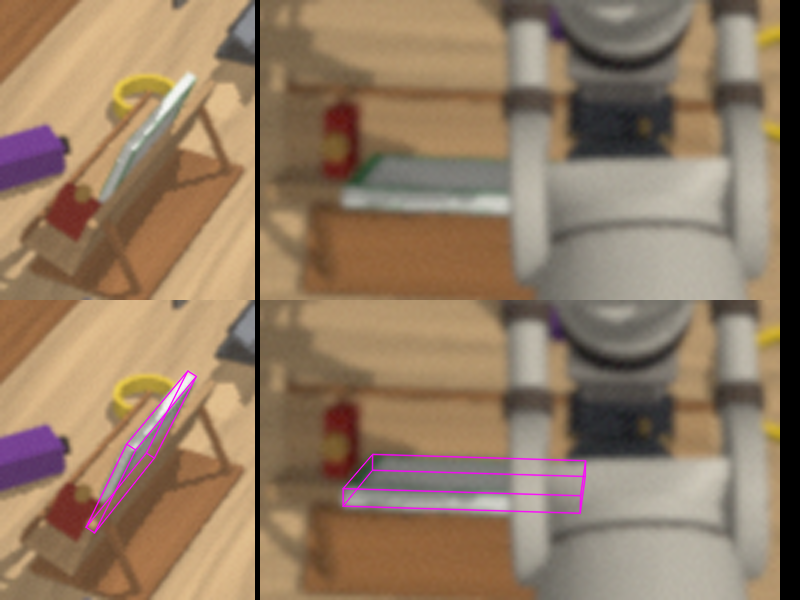

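The panel leans flat against the back and matches the model outline. It is about 11 mm short of the stop (top crop: panel edge 380, stop edge 357). Lower the closed fingers at its -y side.

Emit:
servo_tool(targets="1 0 0 -0.03 0;1 0 0 -0.07 0;1 0 0 -0.1 0;1 0 0 -0.13 0;1 0 0 -0.15 0;1 0 0 -0.16 0;1 0 0 -0.166 0;1 0 0 -0.166 0;1 0 0 -0.166 0")

```text
time: 18.52
tool_pos: [0.6672, 0.146, 0.0946]
tcp_rot: [[0.023, 1.0, 0.002], [1.0, -0.023, 0.0], [0.0, 0.002, -1.0]]
ft_force: [1.1, 0.2, 0.0]
width: 0.0004
grasp_force: 0.0
```

Emit:
servo_tool(targets="1 0 0.002 0 0;1 0 0.004 0 0;1 0 0.006 0 0;1 0 0.008 0 0;1 0 0.01 0 0;1 0 0.012 0 0;1 0 0.012 0 0")

```text
time: 19.1
tool_pos: [0.6662, 0.1579, 0.0931]
tcp_rot: [[0.023, 1.0, -0.0], [1.0, -0.023, 0.0], [0.0, -0.0, -1.0]]
ft_force: [-0.2, 0.5, -0.0]
width: 0.0003
grasp_force: 0.0
```

Emit:
servo_tool(targets="1 0 0.001 0 0;1 0 0.002 0 0;1 0 0.003 0 0;1 0 0.004 0 0;1 0 0.005 0 0;1 0 0.006 0 0;1 0 0.007 0 0;1 0 0.008 0 0")

```text
time: 19.77
tool_pos: [0.6663, 0.1655, 0.0931]
tcp_rot: [[0.024, 1.0, -0.0], [1.0, -0.024, -0.0], [-0.0, -0.0, -1.0]]
ft_force: [-0.6, -0.9, -0.1]
width: 0.0007
grasp_force: 0.0
```

Emit:
servo_tool(targets="1 0 0.0008 0 0;1 0 0.0016 0 0;1 0 0.0024 0 0;1 0 0.0032 0 0;1 0 0.004 0 0")

```text
time: 20.18
tool_pos: [0.6663, 0.1694, 0.093]
tcp_rot: [[0.024, 1.0, -0.0], [1.0, -0.024, -0.0], [-0.0, -0.0, -1.0]]
ft_force: [0.2, 0.8, 0.7]
width: 0.0007
grasp_force: 0.0
```

Emit:
servo_tool(targets="1 0 0.0007 0 0;1 0 0.0014 0 0;1 0 0.0021 0 0;1 0 0.0028 0 0;1 0 0.0035 0 0")

```text
time: 20.6
tool_pos: [0.6663, 0.1729, 0.093]
tcp_rot: [[0.024, 1.0, -0.0], [1.0, -0.024, 0.0], [-0.0, -0.0, -1.0]]
ft_force: [0.2, 0.7, 0.0]
width: 0.0003
grasp_force: 0.0
```

```bash
cat > gap.py <<'E'
from h import *
from station import env
old=pickle.load(open("s2.pkl","rb"))["top"];new=env.snapshot("top")["color"]
# sub-pixel shift of the panel's +y half of its top strip, relative to the earlier picture
x,y,w,h=168,164,38,20
for nm,im in(("old",old),("new",new)):
    b=im[y:y+h,x:x+w].astype(float); 
    print(nm,im[174:180,x:x+20].mean(2).mean(0).round().astype(int).tolist())
E
python3 gap.py
```

```text
old [85, 85, 83, 84, 80, 82, 84, 93, 101, 106, 107, 106, 107, 111, 115, 118, 120, 120, 118, 118]
new [85, 84, 84, 84, 83, 81, 84, 92, 100, 104, 104, 106, 108, 114, 119, 124, 125, 125, 125, 128]
```

The pixels show no movement, so the fingers are passing in front of the panel. I'll back off and approach closer to the back, slightly higher.

Emit:
servo_tool(targets="1 0 -0.01 0 0;1 0 -0.024 0 0;1 0 -0.024 0.017 0;1 -0.006 -0.024 0.017 0;1 -0.012 -0.024 0.017 0;1 -0.016 -0.024 0.015 0;1 -0.016 -0.024 0.015 0;1 -0.016 -0.024 0.015 0")

```text
time: 21.32
tool_pos: [0.6492, 0.1489, 0.107]
tcp_rot: [[0.023, 1.0, -0.002], [1.0, -0.023, -0.0], [-0.0, -0.002, -1.0]]
ft_force: [-0.3, -0.1, 0.8]
width: 0.0002
grasp_force: 0.0
```

Emit:
servo_tool(targets="1 0 0.003 0 0;1 0 0.006 0 0;1 0 0.008 0 0;1 0 0.01 0 0;1 0 0.012 0 0;1 0 0.013 0 0;1 0 0.014 0 0;1 0 0.015 0 0;1 0 0.016 0 0")

```text
time: 22.07
tool_pos: [0.6504, 0.1647, 0.1081]
tcp_rot: [[0.024, 1.0, 0.0], [1.0, -0.024, -0.0], [-0.0, 0.0, -1.0]]
ft_force: [0.9, -1.1, -0.7]
width: 0.0008
grasp_force: 0.5
```

```bash
python3 gap.py
```

```text
old [85, 85, 83, 84, 80, 82, 84, 93, 101, 106, 107, 106, 107, 111, 115, 118, 120, 120, 118, 118]
new [84, 85, 83, 82, 83, 85, 92, 99, 103, 104, 104, 108, 114, 120, 122, 125, 130, 139, 145, 147]
```

It moved about 1.5 mm, so the fingers are in contact. Keep pushing gently.

Emit:
servo_tool(targets="1 0 0.001 0 0;1 0 0.002 0 0;1 0 0.003 0 0;1 0 0.004 0 0;1 0 0.005 0 0")

```text
time: 22.53
tool_pos: [0.6504, 0.1699, 0.1081]
tcp_rot: [[0.024, 1.0, 0.0], [1.0, -0.024, -0.0], [-0.0, 0.0, -1.0]]
ft_force: [0.4, -1.6, 0.6]
width: 0.0001
grasp_force: 0.6
```

Emit:
servo_tool(targets="1 0 0.0005 0 0;1 0 0.001 0 0;1 0 0.0015 0 0;1 0 0.002 0 0")

```text
time: 22.87
tool_pos: [0.6504, 0.1717, 0.1081]
tcp_rot: [[0.023, 1.0, 0.0], [1.0, -0.023, -0.001], [-0.0, 0.0, -1.0]]
ft_force: [0.7, -3.1, 0.3]
width: 0.0006
grasp_force: 1.6
```

```bash
python3 gap.py
```

```text
old [85, 85, 83, 84, 80, 82, 84, 93, 101, 106, 107, 106, 107, 111, 115, 118, 120, 120, 118, 118]
new [85, 83, 83, 85, 93, 101, 104, 104, 106, 115, 122, 125, 125, 126, 131, 140, 150, 151, 151, 149]
```

Emit:
servo_tool(targets="1 0 0.0005 0 0;1 0 0.001 0 0;1 0 0.001 0 0")

```text
time: 23.17
tool_pos: [0.6504, 0.1718, 0.1081]
tcp_rot: [[0.024, 1.0, -0.0], [1.0, -0.024, -0.002], [-0.002, -0.0, -1.0]]
ft_force: [0.3, -4.6, 1.0]
width: 0.0006
grasp_force: 2.8
```

```bash
python3 gap.py
```

```text
old [85, 85, 83, 84, 80, 82, 84, 93, 101, 106, 107, 106, 107, 111, 115, 118, 120, 120, 118, 118]
new [85, 84, 84, 86, 95, 101, 104, 103, 106, 114, 122, 126, 127, 127, 132, 143, 151, 152, 150, 148]
```

The TCP stalled at y=0.1718 while the force rose to 4.6 N, so the panel is against the stop. One small extra press, then withdraw.

Emit:
servo_tool(targets="1 0 0.0006 0 0;1 0 0.0006 0 0;1 0 0.0006 0 0;1 0 0.0006 0 0")

```text
time: 23.55
tool_pos: [0.6504, 0.1718, 0.1081]
tcp_rot: [[0.024, 1.0, -0.0], [1.0, -0.024, -0.003], [-0.003, -0.0, -1.0]]
ft_force: [2.1, -7.5, 0.3]
width: 0.0001
grasp_force: 3.5
```

Emit:
servo_tool(targets="1 0 -0.001 0 0;1 0 -0.003 0 0;1 0 -0.008 0 0;1 0 -0.02 0 0;1 0 -0.035 0 0;1 0 -0.035 0.03 0;1 0 -0.035 0.07 0;1 0 -0.035 0.11 0;1 0 -0.035 0.15 0;1 0 -0.035 0.15 0")

```text
time: 24.38
tool_pos: [0.6545, 0.1374, 0.2692]
tcp_rot: [[0.024, 1.0, 0.017], [1.0, -0.024, 0.001], [0.001, 0.017, -1.0]]
ft_force: [1.2, 0.1, 0.8]
width: 0.0006
grasp_force: 0.0
```

Emit:
servo_tool(targets="1 -0.04 -0.02 0 0;1 -0.08 -0.05 0 0;1 -0.11 -0.08 0 0;1 -0.14 -0.11 0 0;1 -0.17 -0.14 0 0;1 -0.2 -0.17 0 0;1 -0.22 -0.2 0 0;1 -0.24 -0.23 0 0;1 -0.24 -0.25 0 0;1 -0.24 -0.25 0 0")

```text
time: 25.22
tool_pos: [0.4089, -0.1154, 0.258]
tcp_rot: [[0.03, 1.0, 0.001], [1.0, -0.03, -0.002], [-0.002, 0.001, -1.0]]
ft_force: [-0.0, -0.2, -0.3]
width: 0.0009
grasp_force: 0.0
```

```bash
python3 gap.py; python3 - <<'E'
from h import *
from station import env
# compare panel outline model at home with edges: fit white/grey panel top strip in both views
S={n:env.snapshot(n)["color"] for n in("side","top")}
M={}
for n,roi in(("top",(160,155,110,35)),("side",(205,140,80,90))):
    x,y,w,h=roi;hsv=cv2.cvtColor(S[n],cv2.COLOR_RGB2HSV);m=np.zeros(hsv.shape[:2],bool)
    k=((hsv[...,1]<70)&(hsv[...,2]>75))|((hsv[...,0]>40)&(hsv[...,0]<95)&(hsv[...,1]>60))
    m[y:y+h,x:x+w]=k[y:y+h,x:x+w];M[n]=m;a=np.argwhere(m);print(n,m.sum(),a.min(0),a.max(0),a.mean(0))
from scipy.optimize import minimize
def cost(v):
    c=0
    R,t=pose((v[0]/1000,v[1]/1000,.045,v[2]),v[3])
    P=np.array([(x,y,z) for x in(0,12) for y in(-80,80) for z in(0,150)])/1000@R.T+t
    for n in("top",):
        k=np.zeros(M[n].shape,np.uint8);cv2.fillConvexPoly(k,np.round(cv2.convexHull(proj(n,P).astype(np.float32))*16).astype(np.int32),1,cv2.LINE_8,4);k=k>0
        c+=1-(k&M[n]).sum()/(k|M[n]).sum()
    return c
r=min((minimize(cost,v,method="Nelder-Mead",options=dict(initial_simplex=[v]+[np.array(v)+e for e in np.diag([4,4,2,4])])) for v in([661,260,-1.4,22],[658,258,-1,20],[663,262,-2,24])),key=lambda r:r.fun)
print(r.x.round(2),r.fun)
E
```

```text
old [85, 85, 83, 84, 80, 82, 84, 93, 101, 106, 107, 106, 107, 111, 115, 118, 120, 120, 118, 118]
new [86, 85, 86, 97, 119, 136, 143, 142, 144, 151, 158, 161, 160, 157, 156, 157, 157, 157, 155, 152]
top 793 [169 171] [183 233] [176.27490542 202.7629256 ]
side 582 [140 205] [207 284] [171.65463918 255.33676976]
[658.34 262.36  -1.64  21.44] 0.02832512315270941
```

The final fit of the top view gives the panel flat (lean 21.4°, yaw -1.6°) at y = 0.262, where the stop should hold it. The arm is clear, so I'll hand it in.

```bash
python3 -c "
from station import env
print(env.sign_off())"
```

```text
the job is handed in; nothing more can be done
None
```

The job is handed in at about 25 s of the 67 s allowed, with no verdict returned: the tin stands upright in the tray, and the panel lies flat on the easel, pressed against the red stop (7.5 N at the wrist) and released; the jar, mug and tape were not touched.

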